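Fit the governor cover over the pump's studs

ROBOT

A 7-joint arm with a two-finger parallel gripper is mounted at the origin on the work surface. World frame = base frame: x ahead of the robot, y to its left, z up, the work surface at z = 0. Lengths are in m, angles in rad, forces in N, time in s.
With the tool pointing down it reaches from about 0.4 to 0.85 m from the base axis. Payload 10.4 kg.
Tool frame: the origin (TCP) lies where the fingers leave the gripper's body, on its centre line; the fingertips stand 73 mm ahead of it and the grasp point (between the pads) lies 54 mm ahead of it; z points along the fingers, y is the line along which they close (so a half turn about z gives the same grasp; the last joint's range is limited). The gripper opens to 85 mm and grips with 20 to 120 N. Pads are 22 mm wide; open, the fingers measure 114 mm over their backs; the gripper's body (76 mm by 85 mm) begins 54 mm behind the grasp point. The pads swing forward as they close: fully open they stand 13 mm farther back than shut.
Start: joints at [-1.253, 0.332, -0.065, 1.46, 0.022, 1.35, -0.088], TCP at [0.209, 0.589, 0.304] pointing down, gripper open.
Joint ranges: [-2.6, 2.6], [-0.5, 2.12], [-1.47, 1.34], [0.16, 2.42], [-1.27, 4.41], [0.06, 2.06], [-2.6, 2.6]. Speed limits (rad/s): [2.22, 2.22, 2.79, 2.79, 3.14, 3.14, 3.14].

INTERFACE

Orientations are given as a unit quaternion [x, y, z, w].
In Python, from workcell import manip, camera gives the robot as it stands. The module is installed in compiled form; this text tells all that it offers.
- The arm moves only by the shell command python3 -m creep 'ROWS' [OPENING] [FORCE]. ROWS is JSON, a list of rows, each a list of 2 entries, a list of its own where there are three numbers: the shift along the tool's x, y, z in mm, then the turn about the tool's z in rad. In form: [[[tx, ty, tz], twist], ...]. A call has 1 to 5 rows; each row is the pose to reach, as a shift and turn from the pose commanded when the call began, along the tool's axes at that moment; what a row does not reach only later rows make up. A row lasts 1/12 s, in which the tool goes at most 41.7 mm and 7.16 degrees, less where a joint would pass 70% of its speed; a pose out of reach is approached as far as the arm can. A call with a gripper value outside its range is refused whole. OPENING is the opening, from 0 (shut) to 1 (fully open), set as the call begins (- or left out, the last holds). The fingers move at their own pace and stop on an object; FORCE is the grip in N (left out, the last holds). Time passes only in rows, so rows that repeat a pose let the fingers close. It gives the time, the measured TCP pose, the force, the opening and the grip force at its end, in the units of the state.
- manip.get_obs(): the state, without advancing time (a new reading comes with each control period).
- camera(name): name is "side" or "top" or "wrist"; returns a dict with "pixels" (384x512x3 uint8, red, green, blue), "z_map" (384x512 float32, m along the optical axis (not along the pixel's ray), 0 where there is no reading), "fx", "fy", "cx", "cy" (pixels), "distortion" ([k1, k2, p1, p2, k3] as OpenCV has them; the pictures are not rectified), "extrinsics" (4x4, takes a point from world to camera coordinates). Camera axes: x right, y down, z forward; pixel columns grow to the right and rows downward; lengths in m; the calibration is good to about 2 mm. A picture is of the moment at which its call begins.
- manip.hand_in(): hands the job in; it is judged then, once.
The state is a dict: "clock": time; "joint_pos": joint angles; "joint_velocities": joint speeds; "tau": joint torques, N m; "position": TCP position; "ee_rot": TCP orientation; "ft_force": force on the tool from outside, world axes, zero at the start; "torque": the same for the moment, N m; "grip_width": opening from 0.0 (shut) to 1.0 (fully open); "grasp_force": force on a finger pad.
Only numpy, scipy, OpenCV 4.12 (cv2) and the standard library are available. Lean on these libraries where they do the work, as an engineer would, in place of code of your own. Each camera call takes 0.05 s, during which the arm holds its last target. There are 200 camera calls.

TASK

Close the pump housing held in the low red vice: take the long dark cover plate with the two big holes by its upright lug and lower it over the housing's two studs until it drops down flat on the housing, then let go. Set it down rather than drop it, and leave the blank cover and the short cover where they lie.

Things in the scene. Friction and masses are not known exactly. Their poses are not given: they have to be found in the camera images.
- long_cover_lug (a point): The cover to fit: dark steel plate 64 x 140 x 6 mm, 0.35 kg, flat on the bench, with two 28 mm holes 45 mm either side of its middle. A lug 18 (x) x 36 (y) x 50 mm tall stands in the middle; grip it across the 18 mm. This point: the lug's centre, 31 mm above the plate's underside, 25 mm below the lug's top. y runs along the plate and its holes, z up. Either way round fits.
- seat (a point): Middle of the flat top (76 x 152 mm, 70 mm above the bench) of the aluminium pump housing, fixed in a low red vice. y: along the top, through two steel studs 45 mm either side of this point; z up. Studs: 12 mm thick, 22 mm tall, upper 10 mm tapering to 5 mm. Cover home: lug centre 31 mm above this point, 8 mm play all round. Nothing else stands above the top.
- blank_cover_lug (a point): Bystander, leave it: a dark steel cover of the same size and lug as the long one, but with no holes. The point is the lug's centre, 31 mm above its underside; axes as on the long cover.
- short_cover_lug (a point): Bystander, leave it: a shorter dark steel cover, 64 x 110 mm, with the same lug and two 18 mm holes 66 mm apart, which do not fit these studs. The point is the lug's centre, 31 mm above its underside; axes as on the long cover.
Not all that is in view belongs to the job. Leave any blue look-alike of the part that bears long_cover_lug alone.

How it is judged:
At the end, for the whole second after the job is handed in: The long cover lies at rest flat on the pump housing with both holes over the studs: lug centre within 15 mm of the middle of the housing's top sideways, 26 to 35 mm above it, long axes within 0.25 rad (either way round), tilted less than 0.07 rad (horizontal distance between long_cover_lug and seat below 0.015 m and z of long_cover_lug in the frame of seat between 0.026 and 0.035 m and angle between the y axis of long_cover_lug and the y axis of seat, either way round below 0.25 rad and angle between long_cover_lug's own z axis and vertical below 0.07 rad and linear speed of long_cover below 0.02 m/s); the robot touches nothing.
It fails at once if the blank cover is moved more than 30 mm (distance of blank_cover_lug from where it was at the start of the episode above 0.03 m).
It fails at once if the short cover is moved more than 30 mm (distance of short_cover_lug from where it was at the start of the episode above 0.03 m).
It fails at once if the long cover is dropped: it moves faster than 0.7 m/s (a free fall of more than 25 mm) while the fingers do not touch it (linear speed of long_cover above 0.7 m/s and contact force between long_cover and the fingers below 0.05 N).
It also fails if it takes over 38 s, if anything falls off the work surface, if the arm or the gripper's body presses on something with over 40 N, if the wrist force passes 120 N, or if a joint passes its speed limit or range.

## Working session

There is one attempt and no reset: what is moved stays moved. The work goes in short steps, Python scripts to look and compute and a shell command to move; the robot and the scene stay as the last step left them, time stands still between calls to the robot, and variables do not carry over. Pictures are saved under pics/ and viewed, at most 10 in all, crops included, and the job is handed in when it is done.

```bash
mkdir -p pics
cat > h.py <<'E'
import numpy as np,cv2
from workcell import manip,camera
def snap(n,f=None):
    c=camera(n)
    if f: cv2.imwrite('pics/'+f,cv2.cvtColor(c['pixels'],cv2.COLOR_RGB2BGR))
    return c
def KD(c): return np.array([[c['fx'],0,c['cx']],[0,c['fy'],c['cy']],[0,0,1.]]),np.array(c['distortion'],float)
def plane(c,uv,z):
    K,D=KD(c);E=np.array(c['extrinsics']);R=E[:3,:3];t=E[:3,3]
    p=cv2.undistortPoints(np.array(uv,float).reshape(-1,1,2),K,D)[:,0]
    d=np.c_[p,np.ones(len(p))]@R;o=-R.T@t
    return o+d*((z-o[2])/d[:,2])[:,None]
def cloud(c):
    v,u=np.mgrid[:384,:512];K,D=KD(c);E=np.array(c['extrinsics'])
    p=cv2.undistortPoints(np.stack([u,v],-1).astype(float).reshape(-1,1,2),K,D)[:,0]
    z=c['z_map'].reshape(-1,1);P=np.c_[p,np.ones(len(p))]*z
    W=(P-E[:3,3])@E[:3,:3]; W[z[:,0]==0]=np.nan
    return W.reshape(384,512,3)
E
python3 - <<'E'
from h import *
a=snap('top','top0.png');b=snap('side','side0.png')
A=cv2.imread('pics/top0.png');B=cv2.imread('pics/side0.png')
np.savez('top0.npz',W=cloud(a))
cv2.imwrite('pics/both.png',cv2.resize(np.vstack([A,B]),None,fx=.78,fy=.78))
o=manip.get_obs();print(o['clock'],o['position'],o['ee_rot'],o['grip_width'],o['ft_force'])
print(a['extrinsics'],b['extrinsics'])
E
```

```text
0.1 [0.20881908 0.58882642 0.30319866] [ 1.69554114e-01  9.85520676e-01 -6.26376689e-04 -7.98296444e-05] 0.9977730467248338 [ 0.31308453 -1.22782818  0.75327617]
[[ 0.0019021  -0.99952179 -0.0308639  -0.00400187]
 [-0.99414359  0.0014448  -0.10805755  0.42463394]
 [ 0.10805047  0.03088869 -0.99366543  1.17847038]
 [ 0.          0.          0.          1.        ]] [[ 0.92567899 -0.37781375 -0.01936955 -0.41880497]
 [-0.20304734 -0.45298018 -0.86809028  0.12798498]
 [ 0.31920242  0.80750587 -0.49602831  0.88190797]
 [ 0.          0.          0.          1.        ]]
```

View pics/top0.png

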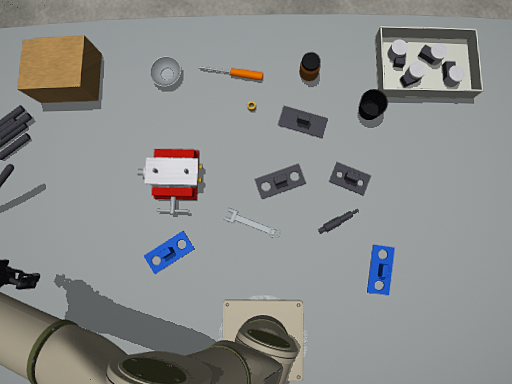

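View pics/side0.png

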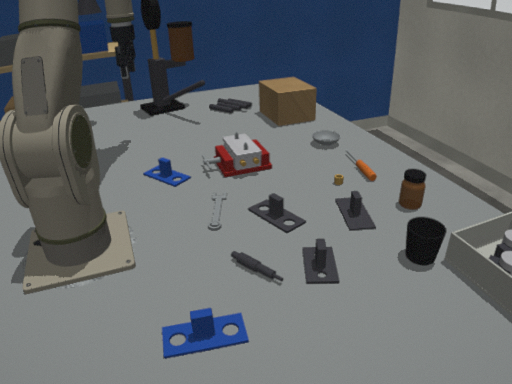

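The top view shows the long cover at about (280,181) with its two big holes, the blank cover at (303,122), the short cover at (350,178), and the housing at (173,171) with studs near (156,171) and (186,171). Blue look-alikes are at (169,252) and (381,270).

Run:
```python
from h import *
c=snap('top');W=cloud(c);g=cv2.cvtColor(c['pixels'],cv2.COLOR_RGB2GRAY)
m=np.zeros_like(g);s=np.s_[150:210,245:315];m[s]=(g[s]<95)*255
cs=cv2.findContours(m,cv2.RETR_CCOMP,cv2.CHAIN_APPROX_NONE)
k,h=cs[0],cs[1][0]
for q,hh in zip(k,h):
    if cv2.contourArea(q)<25: continue
    p=plane(c,q.reshape(-1,2),.006)[:,:2].astype(np.float32)
    print('hole' if hh[3]>=0 else 'out',cv2.contourArea(q),cv2.minAreaRect(p*1000), p.mean(0))
# lug top
w=W[s].reshape(-1,3);l=w[(w[:,2]>.045)&(w[:,2]<.07)];print('lug',len(l),l.mean(0),cv2.minAreaRect((l[:,:2]*1000).astype(np.float32)))
# housing
px=c['pixels'].astype(int);m=np.zeros_like(g);s=np.s_[145:200,135:210]
m[s]=((px.min(2)>150)&(W[:,:,2]>.058)&(W[:,:,2]<.1))[s]*255
q=max(cv2.findContours(m,cv2.RETR_EXTERNAL,cv2.CHAIN_APPROX_NONE)[0],key=cv2.contourArea)
print('house',cv2.minAreaRect((plane(c,q.reshape(-1,2),.07)[:,:2]*1000).astype(np.float32)))
w=W[s].reshape(-1,3);l=w[(w[:,2]>.08)&(w[:,2]<.11)];print('studs',l.round(3).tolist())
```

```text
out 926.0 ((461.06121826171875, -53.394073486328125), (63.9533805847168, 137.51443481445312), 19.312952041625977) [ 0.46116573 -0.05345436]
hole 89.0 ((446.5779113769531, -10.832666397094727), (31.484947204589844, 31.352636337280273), 44.84151077270508) [ 0.44617656 -0.01072926]
hole 86.0 ((476.1795654296875, -96.41858673095703), (32.45709991455078, 29.841711044311523), 89.87425231933594) [ 0.4761716  -0.09604569]
lug 84 [ 0.46211581 -0.05152079  0.05535107] ((462.27618408203125, -51.75047302246094), (17.76741600036621, 35.91529083251953), 18.610010147094727)
house ((482.40020751953125, 256.44134521484375), (150.5594940185547, 74.6069564819336), 89.5084228515625)
studs [[0.487, 0.302, 0.092], [0.488, 0.3, 0.089], [0.489, 0.299, 0.083], [0.484, 0.304, 0.095], [0.485, 0.302, 0.091], [0.485, 0.3, 0.089], [0.486, 0.299, 0.082], [0.484, 0.214, 0.09], [0.484, 0.211, 0.092], [0.484, 0.208, 0.092], [0.485, 0.207, 0.085], [0.483, 0.308, 0.081], [0.482, 0.302, 0.093], [0.483, 0.301, 0.084], [0.483, 0.298, 0.086], [0.482, 0.215, 0.088], [0.481, 0.211, 0.092], [0.482, 0.209, 0.088], [0.482, 0.207, 0.085], [0.48, 0.304, 0.085], [0.48, 0.216, 0.081], [0.479, 0.211, 0.089], [0.479, 0.209, 0.085], [0.48, 0.207, 0.084], [0.477, 0.211, 0.08]]
```

```bash
cat > go.py <<'E'
import sys
from h import *
from scipy.spatial.transform import Rotation as R
x,y,z,a=map(float,sys.argv[1:5])  # target TCP, target angle of tool y in world
o=manip.get_obs();M=R.from_quat(o['ee_rot']).as_matrix()
d=np.array([x,y,z])-o['position'];t=np.arctan2(M[1,1],M[0,1])-a
t=(t+np.pi/2)%np.pi-np.pi/2
print('shift',(M.T@d*1000).round(1),'twist',round(t,3),'pos',o['position'].round(4),'tilt',round(np.arccos(-M[2,2]),4),'grip',o['grip_width'],o['grasp_force'],'F',o['ft_force'].round(1),'t',o['clock'])
E
python3 -m creep '[[[-170,-119,20],0.6],[[-170,-119,20],0.6],[[-170,-119,20],0.6],[[-170,-119,20],0.6],[[-170,-119,20],0.6]]' 1 60
python3 go.py .4615 -.0525 .25 .337
```

```text
clock: 0.57
position: [0.33, 0.4183, 0.2836]
ee_rot: [0.456, 0.89, -0.0, -0.0]
ft_force: [1.3, 0.2, 0.5]
grip_width: 0.998
grasp_force: 0.0
shift [-459.  -168.1   33.5] twist 0.287 pos [0.33   0.4183 0.2836] tilt 0.0002 grip 0.9979063706096214 0.0 F [1.3 0.2 0.5] t 0.5667
```

```bash
python3 -m creep '[[[-190,-70,14],0],[[-190,-70,14],0],[[-190,-70,14],0],[[-190,-70,14],0],[[-190,-70,14],0]]' >/dev/null
python3 -m creep '[[[-190,-70,14],0],[[-190,-70,14],0],[[-190,-70,14],0],[[-190,-70,14],0],[[-190,-70,14],0]]' >/dev/null
python3 -m creep '[[[-79,-28,5],0.287],[[-79,-28,5],0.287],[[-79,-28,5],0.287],[[-79,-28,5],0.287],[[-79,-28,5],0.287]]' >/dev/null
python3 go.py .4615 -.0525 .25 .337
python3 - <<'E'
from h import *
c=snap('wrist','w1.png');W=cloud(c)
l=W[(W[:,:,2]>.045)&(W[:,:,2]<.065)]
l=l[np.hypot(l[:,0]-.4615,l[:,1]+.0525)<.05];print(len(l),l.mean(0),cv2.minAreaRect((l[:,:2]*1000).astype(np.float32)))
E
```

```text
shift [-2.2 -3.2  0.7] twist 0.007 pos [ 0.4637 -0.0493  0.2507] tilt 0.0006 grip 1.0021029733258804 0.0 F [-0.4 -0.2 -0.6] t 1.8167
664 [ 0.46122484 -0.04960962  0.05526229] ((461.4424743652344, -50.692256927490234), (17.754899978637695, 36.070709228515625), 20.37559700012207)
```

View pics/w1.png

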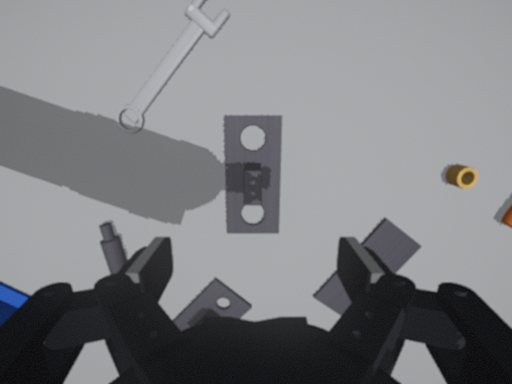

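The wrist view shows the long cover upright at about (252,175), with its lug at (253,184), centred between the fingers. I'm descending and gripping.

```bash
python3 -m creep '[[[-1,-3,40],0.003],[[-1,-3,80],0.003],[[-1,-3,110],0.003],[[-1,-3,130],0.003],[[-1,-3,130],0.003]]' >/dev/null
python3 go.py .4615 -.0515 .088 .34
```

```text
shift [-2.3  2.1 29.4] twist 0.004 pos [ 0.459  -0.05    0.1174] tilt 0.0065 grip 0.9992033261603956 0.0 F [-0.4  0.  -0.2] t 2.2833
```

```bash
python3 -m creep '[[[-2,1,15],0.003],[[-2,1,25],0.003],[[-2,1,29],0.003],[[-2,1,29],0.003],[[-2,1,29],0.003]]' >/dev/null
python3 go.py .4615 -.0515 .088 .34
python3 -m creep '[[[0,0,0],0],[[0,0,0],0],[[0,0,0],0],[[0,0,0],0],[[0,0,0],0]]' 0 80 >/dev/null
python3 -m creep '[[[0,0,0],0],[[0,0,0],0],[[0,0,0],0],[[0,0,0],0],[[0,0,0],0]]' 0 80
python3 go.py .4615 -.0515 .088 .34
```

```text
shift [ 1.8 -1.3  4.6] twist -0.002 pos [ 0.4633 -0.0528  0.0926] tilt 0.0006 grip 1.0030306519971637 0.0 F [0.9 0.1 1.1] t 2.7
clock: 3.53
position: [0.4631, -0.0532, 0.0921]
ee_rot: [0.579, 0.816, 0.0, -0.0]
ft_force: [-2.1, 0.8, 5.3]
grip_width: 0.201
grasp_force: 79.3
shift [ 2.1 -1.   4.1] twist -0.003 pos [ 0.4631 -0.0532  0.0921] tilt 0.0003 grip 0.2013622512137184 79.29596185684204 F [-2.1  0.8  5.3] t 3.5333
```

```bash
python3 -m creep '[[[0,0,-10],0],[[0,0,-25],0],[[0,0,-50],0],[[0,0,-75],0],[[0,0,-100],0]]' >/dev/null
python3 -m creep '[[[0,0,-20],0],[[0,0,-40],0],[[0,0,-40],0],[[0,0,-40],0],[[0,0,-40],0]]'
python3 go.py .4825 .256 .23 0
python3 - <<'E'
from h import *
snap('side','s2.png')
E
```

```text
clock: 4.37
position: [0.4623, -0.0531, 0.2308]
ee_rot: [0.578, 0.816, -0.0, -0.001]
ft_force: [-0.2, -0.1, -4.5]
grip_width: 0.2
grasp_force: 79.0
shift [285.1 121.3   0.7] twist 0.337 pos [ 0.4623 -0.0531  0.2308] tilt 0.0016 grip 0.20029936270937523 78.96604299545288 F [-0.2 -0.1 -4.5] t 4.3667
```

View pics/s2.png

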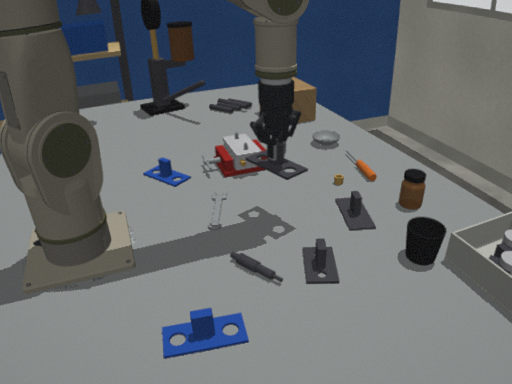

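The long cover hangs level in the gripper at about (277,162), with its shadow on the bench at (267,222). The other two covers haven't moved. I'm carrying it over the housing.

```bash
python3 -m creep '[[[15,6,0],0],[[40,17,0],0],[[70,30,0],0],[[100,43,0],0],[[130,56,0],0]]' >/dev/null
python3 -m creep '[[[30,13,0],0],[[60,26,0],0],[[90,38,0],0],[[115,49,0],0],[[130,56,0],0]]' >/dev/null
python3 -m creep '[[[10,4,0],0.07],[[20,8,0],0.14],[[25,9,0],0.21],[[25,9,0],0.28],[[25,9,0],0.337]]' >/dev/null
python3 -m creep '[[[0,0,0],0],[[0,0,0],0],[[0,0,0],0]]' >/dev/null
python3 go.py .4825 .256 .23 0
python3 - <<'E'
from h import *
c=snap('wrist','w3.png');W=cloud(c);d=snap('top','t3.png')
A=cv2.imread('pics/w3.png');B=cv2.imread('pics/t3.png')[110:230,100:260]
cv2.imwrite('pics/c3.png',np.hstack([cv2.resize(A,(400,300)),cv2.resize(B,(400,300))]))
for n,e in(('w',c),('t',d)):
    W=cloud(e);ok=(np.abs(W[:,:,0]-.4825)<.1)&(np.abs(W[:,:,1]-.256)<.12)
    p=W[ok&(W[:,:,2]>.136)&(W[:,:,2]<.152)]
    if len(p)>50: print(n,'plate',len(p),p.mean(0),cv2.minAreaRect((p[:,:2]*1000).astype(np.float32)))
    p=W[ok&(W[:,:,2]>.062)&(W[:,:,2]<.075)]
    if len(p)>50: print(n,'house',len(p),p[:,:2].min(0),p[:,:2].max(0))
E
```

```text
shift [ 0.7 -0.5  1.3] twist 0.001 pos [0.483  0.2553 0.2313] tilt 0.001 grip 0.20118151746550977 78.6703634262085 F [ 0.4 -0.5 -3.8] t 5.9167
w plate 12283 [0.48232912 0.28811677 0.14467368] ((482.4552001953125, 258.95379638671875), (64.50312042236328, 138.28697204589844), 0.19844914972782135)
w house 2238 [0.4466567  0.27438415] [0.52208167 0.33633593]
t plate 479 [0.48317384 0.21781538 0.14453833] ((484.7274169921875, 221.92630004882812), (62.81766128540039, 73.33563232421875), 0.005066931247711182)
t house 464 [0.44448461 0.17956078] [0.52019319 0.2873469 ]
```

View pics/c3.png

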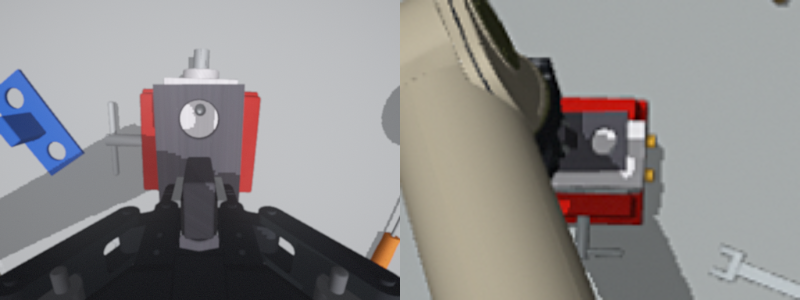

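The plate's hole at (198,118) shows the stud tip at (200,108), roughly centred once perspective is allowed for. Plate and housing agree within about 2 mm in the wrist view. I'm lowering it.

```bash
python3 -m creep '[[[1,1,8],0],[[1,1,18],0],[[1,1,28],0],[[1,1,38],0],[[1,1,42],0]]' 
python3 -m creep '[[[0,0,4],0],[[0,0,8],0],[[0,0,12],0],[[0,0,14],0],[[0,0,14],0]]'
python3 go.py .4825 .257 .162 0
python3 - <<'E'
from h import *
c=snap('wrist','w4.png')
E
```

```text
clock: 6.43
position: [0.4832, 0.2564, 0.1875]
ee_rot: [0.707, 0.707, -0.001, -0.0]
ft_force: [0.7, -0.4, -4.7]
grip_width: 0.201
grasp_force: 78.6
clock: 6.85
position: [0.4839, 0.2568, 0.1756]
ee_rot: [0.707, 0.707, -0.0, -0.0]
ft_force: [-0.1, 0.4, -4.9]
grip_width: 0.194
grasp_force: 78.6
shift [ 0.2 -1.4 13.6] twist 0.0 pos [0.4839 0.2568 0.1756] tilt 0.0004 grip 0.19417774237464785 78.64161372184753 F [-0.1  0.4 -4.9] t 6.85
```

View pics/w4.png

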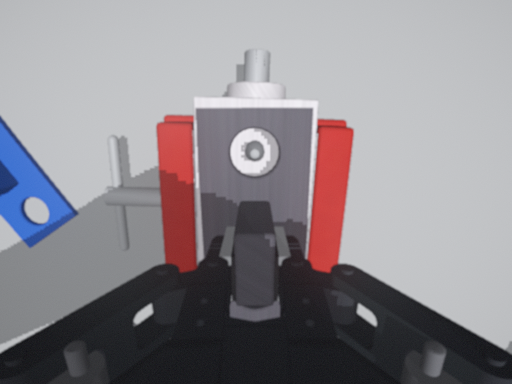

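The stud tip at (255,152) sits centred in the hole at (254,152), and there's no contact force yet. I'm lowering the cover to seat it.

```bash
python3 -m creep '[[[0,0,3],0],[[0,0,6],0],[[0,0,9],0],[[0,0,10],0],[[0,0,10],0]]' 
python3 -m creep '[[[0,0,1],0],[[0,0,2],0],[[0,0,3],0],[[0,0,3],0]]'
```

```text
clock: 7.32
position: [0.4838, 0.2567, 0.1655]
ee_rot: [0.707, 0.707, -0.0, -0.0]
ft_force: [-0.8, 0.5, -3.7]
grip_width: 0.202
grasp_force: 78.6
clock: 7.65
position: [0.4839, 0.2568, 0.1627]
ee_rot: [0.707, 0.707, -0.0, -0.0]
ft_force: [0.5, 0.3, -4.7]
grip_width: 0.198
grasp_force: 78.6
```

```bash
python3 -m creep '[[[0,0,0.5],0],[[0,0,1],0],[[0,0,1],0]]'
python3 -m creep '[[[0,0,0.5],0],[[0,0,1],0],[[0,0,1],0]]'
```

```text
clock: 7.9
position: [0.484, 0.2569, 0.1622]
ee_rot: [0.707, 0.707, 0.0, -0.0]
ft_force: [-2.4, -1.2, 0.5]
grip_width: 0.2
grasp_force: 79.0
clock: 8.15
position: [0.4841, 0.2568, 0.1622]
ee_rot: [0.707, 0.707, 0.0, -0.0]
ft_force: [-7.4, -3.4, 12.2]
grip_width: 0.201
grasp_force: 81.2
```

Contact at TCP z = 0.162, which is the height expected when the cover is seated. I'm opening the gripper and backing away.

```bash
python3 -m creep '[[[0,0,-1],0],[[0,0,-1],0],[[0,0,-1],0],[[0,0,-1],0],[[0,0,-1],0]]' 1 >/dev/null
python3 -m creep '[[[0,0,0],0],[[0,0,0],0],[[0,0,0],0],[[0,0,0],0],[[0,0,0],0]]' 1
python3 -m creep '[[[0,0,-10],0],[[0,0,-30],0],[[0,0,-60],0],[[0,0,-90],0],[[0,0,-120],0]]' >/dev/null
python3 -m creep '[[[0,0,0],0],[[0,0,0],0],[[0,0,0],0]]'
python3 - <<'E'
from h import *
c=snap('wrist','w5.png');snap('side','s5.png');W=cloud(c)
A=cv2.imread('pics/w5.png');B=cv2.imread('pics/s5.png')[90:240,140:340]
cv2.imwrite('pics/c5.png',np.hstack([cv2.resize(A,(400,300)),cv2.resize(B,(400,300))]))
ok=(np.abs(W[:,:,0]-.4835)<.06)&(np.abs(W[:,:,1]-.256)<.1)
for n,a,b in(('lug',.115,.135),('plate',.0735,.083)):
    p=W[ok&(W[:,:,2]>a)&(W[:,:,2]<b)]
    print(n,len(p),p.mean(0),p[:,2].std(),cv2.minAreaRect((p[:,:2]*1000).astype(np.float32)))
E
```

```text
clock: 8.98
position: [0.484, 0.2568, 0.1619]
ee_rot: [0.707, 0.707, 0.0, -0.0]
ft_force: [-0.2, 1.2, -0.8]
grip_width: 1.0
grasp_force: 0.0
clock: 9.65
position: [0.4838, 0.2567, 0.2819]
ee_rot: [0.707, 0.707, 0.0, -0.0]
ft_force: [0.3, 0.2, -1.3]
grip_width: 1.0
grasp_force: 0.0
lug 899 [0.48385873 0.26088308 0.12515491] 0.001618188135525655 ((483.6473693847656, 259.5575866699219), (17.9509220123291, 36.19756317138672), 0.1740724891424179)
plate 6420 [0.48355388 0.26543416 0.07568307] 0.0009024473696559173 ((483.6028137207031, 258.88824462890625), (64.40462493896484, 141.20130920410156), 0.12303514778614044)
```

View pics/c5.png

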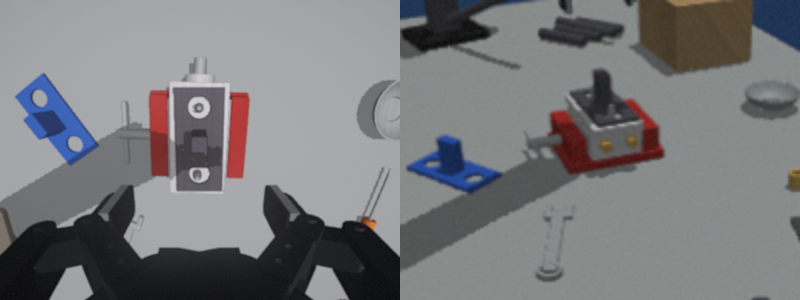

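The cover lies flat on the housing, with its top at 76 mm. Both studs show through the holes at (199,106) and (199,174), and the gripper is clear.

```bash
python3 -c "
from workcell import manip
print(manip.hand_in())"
```

```text
the job is handed in; nothing more can be done
None
```

The long cover is seated flat over both studs on the pump housing and released, the gripper is clear, and I handed the job in at about 9.7 s; the hand-in gave no verdict.

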